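# Seat a grinding wheel's axle in the leaning slots of a truing stand

## Task

Lift the grinding wheel with its axle out of the blue parking rest and lower it, leaning with the slots, into the two open slots of the truing stand. Push it in until both axle ends are felt to bottom, keep a firm but not hard push on for a moment, then let go so that the wheel stays seated evenly on both ends. Leave the jar, the spare wheel and the screwdriver alone.

Things in the scene. Friction and masses are not known exactly. Their poses are not given: they have to be found in the camera images.
- arbor_center (a point): Centre of the loose grinding wheel: pinkish, 110 mm in diameter, 24 mm thick, fixed in the middle of a 168 mm axle (y runs along the axle). Does not turn on it; about 0.6 kg. Dark flanges, 36 mm in diameter, reach 22 mm each side of the centre. Best held near the rim, fingers on the two flat faces.
- arbor: The same loose piece, same origin and axes. Its shaft is 22 mm in diameter out to 58 mm each side of the centre; from 57 to 84 mm the ends are brass-coloured flat tongues, 10 mm thick along x and 20 mm tall along z. Both sides are alike.
- park: Blue parking rest, fixed: base 100 x 190 mm, two posts 90 mm high and 14 mm thick, 69 mm either side of the middle along y, with upright notches 13 mm wide, 25 mm deep, open at the top. Origin: middle of its underside. The axle starts along its y, centre 75 mm above the origin, its tongues upright in the notches.
- stand: Truing stand, fixed: grey base 210 x 200 x 15 mm, two aluminium cheeks with the slots, a lying orange motor behind them (+x), its top 84 mm high. Origin on the bench, below the middle between the slots; z up, y from cheek to cheek. The cheeks' faces are 62 and 76 mm from the middle along y: 124 mm free between them.
- slots: The stand's two slots: origin midway between them, 110 mm above the bench; y from slot to slot along the seated axle; z points out of the mouths, leaning 35 degrees to the stand's -x side. The axle goes in along -z, tongues' tall side along z. Slots are 13 mm wide along x up to z = 33 mm, then flare to about 18 mm at the mouth, z = 45 mm.
- jar: Amber jar with a black cap, 60 mm in diameter, 100 mm tall, standing beyond the work; origin at the middle of its underside. Leave alone.
- spare: Spare grinding wheel lying flat, 104 mm in diameter, 16 mm thick; origin at the middle of its underside. Leave alone.
- driver: Screwdriver lying on the bench along its x, 180 mm long; origin at the middle of its underside. Leave alone.
- shoe_line (a point): Same point and axes as slots. A black sprung shoe bottoms each slot. Both tops stand at one height, set anew each time between z = 0 and -22 mm and not reported: the axle's centre first meets them at z = +10 to -12 mm, to be found by feel. Together they yield 1 mm per 6 N, at most 5 mm. A firm push is 12 N or more in all, kept half a second; 45 N is too hard.
Mind the look-alikes: they are no part of the job. There is more than one size of the arbor; the one meant has the size given above. Of the things that look like the park, the smaller one is meant.

How it is judged:
By the outcome, as a careful person would: the job done as asked, in the order asked, and still so for the second after the job is handed in, with the robot touching nothing.
It also fails if it takes over 43 s, if anything falls off the work surface, if the arm or the gripper's body presses on something with over 40 N, if the wrist force passes 120 N, or if a joint passes its speed limit or range.

## Robot

A 6-joint arm with a two-finger parallel gripper is mounted at the origin on the work surface. World frame = base frame: x ahead of the robot, y to its left, z up, the work surface at z = 0. Lengths are in mm, angles in rad, forces in N, time in s.
With the tool pointing down it reaches from about 350 to 875 mm from the base axis. Payload 4.2 kg.
Tool frame: the origin (TCP) lies midway between the tips of the shut fingers; the grasp point (between the pads) lies 19 mm behind it (ctrl.hold_point_z is the distance from the TCP to the grasp point, in mm); z points along the fingers, y is the line along which they close (so a half turn about z gives the same grasp; the last joint's range is limited). The gripper opens to 85 mm and grips with 20 to 120 N. Pads are 22 mm wide; open, the fingers measure 114 mm over their backs; the gripper's body (76 mm by 85 mm) begins 54 mm behind the grasp point. The pads swing forward as they close: fully open they stand 13 mm farther back than shut.
Start: joints at [1.385, 0.385, 0.008, 0, -1.194, -0.259], TCP at [268.89, 564.179, 231.312] pointing down, gripper open.
Joint ranges: [-3.14, 3.14], [-1.21, 2.06], [-1.07, 1.41], [-3.16, 2.05], [-2.99, -0.16], [-3.1, 3.1]. Speed limits (rad/s): [2.79, 2.79, 3.14, 3.14, 3.14, 3.14].

## Interface

Orientations are given as a rotation vector (axis times angle).
In Python, from plant import ctrl gives the robot as it stands. Calls block until the motion is done:
- ctrl.move_pose(position, orientation): joint-space move of the TCP to a pose.
- ctrl.move_linear(position, frame=None, vel=150, threshold=None): straight line of the TCP; frame=None keeps the orientation; vel is the mean speed in mm/s. With threshold (N) it stops when the force on the tool has changed by that much, and returns True; else False.
- ctrl.move_j(angles): joint-space move.
- ctrl.ungrasp() and ctrl.close(grip_force=None): open the fingers fully, or close them until they stop; grip_force is the grip in N (None keeps the last).
- ctrl.sleep(seconds).
- ctrl.solve_ik(position, orientation): joint angles nearest the present ones, or None.
- ctrl.get_state(): the state.
- ctrl.snapshot(name): name is "scene" or "top"; returns a dict with "pixels" (400x640x3 uint8, blue, green, red), "depth" (400x640 float32, mm along the optical axis (not along the pixel's ray), 0 where there is no reading), "intrinsics" (3x3 intrinsics, pixels), "xyz" and "rotation" of the camera in the world. Camera axes: x right, y down, z forward; pixel columns grow to the right and rows downward; lengths in mm; the calibration is good to about 2 mm. A picture is of the moment at which its call begins.
A pose or a line that the arm cannot do raises ctrl.IKError and nothing moves.
- ctrl.job_done(): hands the job in; it is judged then, once.
The state is a dict: "time": time; "qpos": joint angles; "joint_velocities": joint speeds; "effort": joint torques, N m; "position": TCP position; "tool_rot": TCP orientation; "ft_force": force on the tool from outside, world axes, zero at the start; "ft_torque": the same for the moment, N m; "opening": opening from 0.0 (shut) to 1.0 (fully open); "grasp_force": force on a finger pad.
Only numpy, scipy, OpenCV 4.12 (cv2) and the standard library are available. Lean on these libraries where they do the work, as an engineer would, in place of code of your own. Each camera call takes 0.05 s, during which the arm holds its last target. There are 200 camera calls.

## Working session

There is one attempt and no reset: what is moved stays moved. The work goes in short steps, each a Python script; the robot and the scene stay as the last script left them, time stands still between calls to the robot, and variables do not carry over. Pictures are saved under pics/ and viewed, at most 10 in all, crops included, and the job is handed in when it is done.

```bash
mkdir -p pics; ls; cat > h.py <<'E'
import numpy as np, cv2
from plant import ctrl
def snap(n,tag):
    s=ctrl.snapshot(n); cv2.imwrite(f'pics/{tag}.png',s['pixels']); np.savez(f'pics/{tag}.npz',**s); return s
def cloud(s):
    K=s['intrinsics'];d=s['depth'];v,u=np.indices(d.shape)
    P=np.stack([(u-K[0,2])/K[0,0]*d,(v-K[1,2])/K[1,1]*d,d],-1)
    W=P@np.array(s['rotation']).reshape(3,3).T+np.array(s['xyz']); W[d==0]=np.nan; return W
E
python3 - <<'E'
from h import *
for n in('scene','top'):
    s=snap(n,n+'0'); print(n,s['xyz'],s['rotation'],s['intrinsics'])
print(ctrl.hold_point_z,ctrl.get_state())
E
```

```text
pics
scene [1139.67372356 -110.99178601  883.26066277] [-1.93739412 -1.63902336  0.58073032] [[492.53366451   0.         317.13950321]
 [  0.         492.53366451 200.82893449]
 [  0.           0.           1.        ]]
top [ 384.45414538    2.79568699 1160.98550675] [-2.13143543  2.16285073 -0.13080116] [[488.44926807   0.         316.45138716]
 [  0.         488.44926807 197.3229573 ]
 [  0.           0.           1.        ]]
18.700000000000003 {'time': 0.1, 'qpos': array([ 1.38461861e+00,  3.85519445e-01,  6.72704404e-03, -4.34697365e-04,
       -1.19400744e+00, -2.58622314e-01]), 'joint_velocities': array([ 4.63741392e-05, -2.04817102e-03,  3.22552976e-03,  2.24229800e-03,
       -1.98892761e-03, -8.43990292e-04]), 'effort': array([-5.66149756e-04, -3.93321025e+01,  1.88928473e+01,  4.19796824e+00,
       -2.63265581e-03,  5.31983673e-06]), 'position': array([268.66798893, 563.71258001, 230.29313311]), 'tool_rot': array([ 3.06219528e+00, -6.92745378e-01, -5.19949107e-04]), 'ft_force': array([-0.47927284,  0.01416983,  0.14361393]), 'ft_torque': array([ 0.0263026 ,  0.03223003, -0.02088001]), 'grasp_force': 0.0, 'opening': 1.002198707446204}
```

View pics/scene0.png

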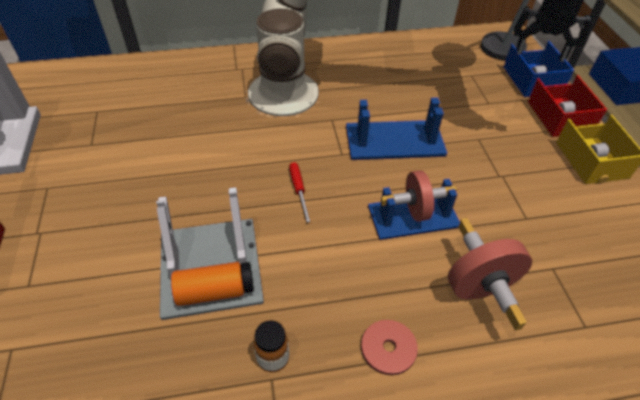

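View pics/top0.png

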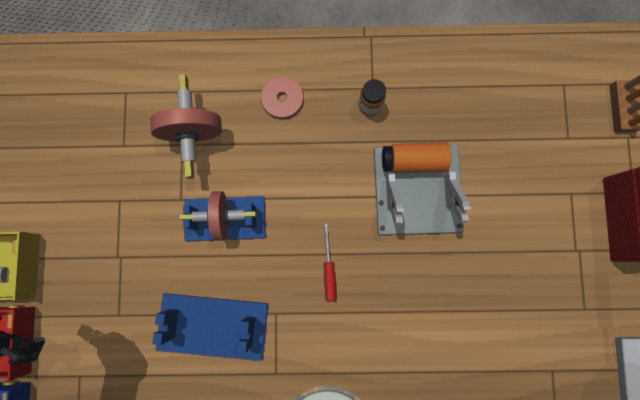

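The images show two loose axles: the small wheel in the small blue rest (top px 217,215) and a larger wheel lying on the bench (186,125). There are also two blue rests: the small one (224,218) and a larger empty one (212,326). The wheel in the small rest fits the description. I'll check sizes with depth and one crop.

```bash
cat > h.py <<'E'
import numpy as np, cv2
from scipy.spatial.transform import Rotation as R
from plant import ctrl
def snap(n,tag):
    s=ctrl.snapshot(n); cv2.imwrite(f'pics/{tag}.png',s['pixels']); np.savez(f'pics/{tag}.npz',**s); return s
def cloud(s):
    K=s['intrinsics'];d=s['depth'];v,u=np.indices(d.shape)
    P=np.stack([(u-K[0,2])/K[0,0]*d,(v-K[1,2])/K[1,1]*d,d],-1)
    W=R.from_rotvec(s['rotation']).apply(P.reshape(-1,3)).reshape(P.shape)+s['xyz']; W[d==0]=np.nan; return W
def rect(P):
    (c,wh,a)=cv2.minAreaRect(P[:,:2].astype(np.float32)); return np.round(c,1),np.round(wh,1),round(a,2)
E
python3 - <<'E'
from h import *
tops=[]
for n in('top0','scene0'):
    s=dict(np.load(f'pics/{n}.npz'));W=cloud(s);H=cv2.cvtColor(s['pixels'],cv2.COLOR_BGR2HSV)
    h,S,V=[H[...,i].astype(int) for i in range(3)];X,Y,Z=W[...,0],W[...,1],W[...,2]
    print(n,'bench z',np.nanmedian(Z[(Z<30)&(h>8)&(h<20)&(X>350)&(X<700)]))
    def rep(name,m,minn=25):
        m=m&np.isfinite(Z); k,l,st,_=cv2.connectedComponentsWithStats(m.astype(np.uint8))
        for i in range(1,k):
            if st[i,4]>=minn:
                P=W[l==i]; print(name,st[i].tolist(),np.round(np.median(P,0),1),'z',np.round(np.percentile(P[:,2],[2,98]),1),rect(P))
    area=(X>150)&(X<900)&(abs(Y)<450)
    blue=(h>100)&(h<125)&(S>120)
    rep('blue base',blue&area&(Z<25)); rep('blue high',blue&area&(Z>55),5)
    rep('pink',((h<8)|(h>172))&(S>70)&(S<175)&area&(Z>3),60)
    rep('brass',(h>20)&(h<32)&(S>110)&area&(Z>5),5)
    rep('orange',(h>5)&(h<14)&(S>215)&area&(Z>30))
    rep('grey',(S<60)&area&(Z>8)&(Z<25)&(X>350),60); rep('alu',(S<60)&area&(Z>50)&(X>350),8)
s=cv2.imread('pics/top0.png');t=cv2.imread('pics/scene0.png')
a=cv2.resize(s[60:360,140:290],None,fx=2,fy=2);b=cv2.resize(t[90:340,340:540],(480,600))
cv2.imwrite('pics/crop1.png',np.hstack([a,b]))
E
```

```text
top0 bench z 0.09500160772404342
blue base [227, 197, 38, 42, 1032] [480.3 184.2  11.9] z [ 7.4 16.4] (array([493.6, 183.6]), array([97.6, 88. ]), 0.65)
blue base [185, 199, 23, 12, 206] [528.8 296.4  11.8] z [ 7.9 16.7] (array([525.6, 302. ]), array([54.2, 27.4]), 88.66)
blue base [185, 222, 27, 19, 347] [457.8 293.   12. ] z [ 8.  17.6] (array([462.9, 296.2]), array([41.8, 62.5]), 2.52)
blue base [156, 294, 111, 66, 4936] [245.5 257.9  15.6] z [11.1 20.3] (array([243.4, 259.9]), array([243.5, 126.8]), 83.91)
blue high [245, 203, 9, 8, 67] [510.6 163.8  89.5] z [56.5 93.2] (array([509.7, 165.7]), array([16.5, 13.9]), 0.81)
blue high [184, 205, 10, 9, 61] [508.3 299.7  88. ] z [61.1 93. ] (array([506.4, 302. ]), array([17.3, 12.4]), 6.23)
blue high [245, 217, 9, 9, 77] [477.8 163.4  89.2] z [61.4 93.1] (array([478.1, 165.5]), array([17.4, 15.1]), 2.21)
blue high [183, 220, 11, 9, 77] [473.3 298.2  87.5] z [56.8 93.5] (array([474.1, 301.8]), array([16.4, 13.3]), 1.0)
blue high [153, 311, 21, 34, 474] [251.3 343.  100.9] z [ 56.7 119. ] (array([252.4, 348.1]), array([19.6, 63.4]), 83.4
[... 4981 characters left out ...]
1.3)
alu [464, 232, 19, 17, 225] [634.8 299.1  91.9] z [78.4 96.3] (array([653.9, 296.9]), array([31.2, 77.4]), 74.31)
alu [241, 262, 13, 28, 242] [ 632.  -145.9   74.9] z [52.9 80.6] (array([ 625. , -146.6]), array([54.5, 18.2]), 0.91)
alu [482, 271, 35, 41, 733] [743.3 308.1  91.7] z [ 70.8 104.8] (array([750.1, 313.9]), array([65.7, 49. ]), 2.66)
alu [256, 322, 28, 29, 609] [ 774.1 -117.7   99.5] z [ 96.  102.2] (array([ 772.3, -117.6]), array([45.7, 48.8]), 83.64)
alu [277, 357, 6, 4, 8] [ 797.7 -105.8   53.5] z [51.3 55. ] (array([ 797.6, -105.5]), array([1.6, 9.7]), 20.35)
alu [260, 358, 8, 4, 9] [ 793.7 -134.2   52.5] z [50.6 54.6] (array([ 794. , -133.3]), array([14.1,  1.7]), 57.27)
```

View pics/crop1.png

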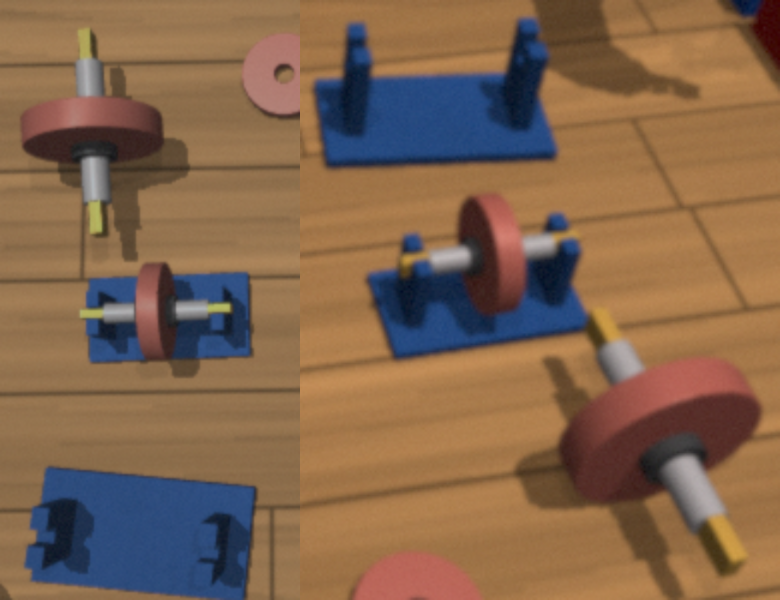

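The crop confirms it: the wheel in the smaller rest is about 110 mm across with an axle of about 165 mm, and the loose one is about 150 mm across, so that is the decoy. Next is the slot geometry in the stand.

```bash
python3 - <<'E'
from h import *
s=cv2.imread('pics/top0.png');t=cv2.imread('pics/scene0.png')
a=cv2.resize(s[135:245,365:475],(400,400),interpolation=cv2.INTER_CUBIC);b=cv2.resize(t[180:290,150:260],(400,400),interpolation=cv2.INTER_CUBIC)
cv2.imwrite('pics/crop2.png',np.hstack([a,b]))
# cheek inner/outer profile in x-z, per cheek
for n in('top0','scene0'):
    s=dict(np.load(f'pics/{n}.npz'));W=cloud(s);H=cv2.cvtColor(s['pixels'],cv2.COLOR_BGR2HSV)
    for y0 in(-156,-294):
        m=(abs(W[...,1]-y0)<16)&(W[...,2]>22)&(W[...,0]>420)&(W[...,0]<600)&(H[...,1]<70)
        P=W[m]
        print(n,y0,len(P))
        for z in range(25,160,10):
            q=P[abs(P[:,2]-z)<5]
            if len(q)>3: print(z,len(q),'x',np.round(np.percentile(q[:,0],[2,25,50,75,98])),'y',np.round(np.percentile(q[:,1],[5,50,95])))
E
```

```text
top0 -156 599
25 13 x [523. 532. 539. 575. 582.] y [-151. -150. -149.]
35 28 x [508. 519. 545. 562. 579.] y [-152. -150. -150.]
45 18 x [512. 536. 545. 571. 597.] y [-153. -150. -141.]
55 32 x [513. 537. 569. 592. 596.] y [-154. -150. -142.]
65 98 x [511. 564. 573. 582. 599.] y [-162. -153. -143.]
75 37 x [499. 528. 555. 560. 600.] y [-163. -151. -146.]
85 34 x [501. 520. 547. 551. 554.] y [-162. -151. -150.]
95 33 x [490. 506. 540. 543. 548.] y [-163. -151. -150.]
105 44 x [480. 502. 529. 537. 540.] y [-162. -152. -150.]
115 39 x [472. 490. 508. 529. 532.] y [-163. -153. -151.]
125 47 x [464. 482. 487. 523. 526.] y [-163. -154. -151.]
135 71 x [465. 475. 480. 514. 521.] y [-164. -157. -151.]
145 61 x [464. 471. 497. 506. 512.] y [-164. -158. -151.]
155 44 x [488. 490. 492. 503. 506.] y [-164. -158. -151.]
top0 -294 759
25 32 x [513. 528. 545. 567. 584.] y [-289. -288. -288.]
35 38 x [510. 528. 546. 564. 581.] y [-292. -288. -287.]
45 37 x [513. 528. 546. 564. 585.] y [-290. -288. -287.]
55 45 x [512. 529. 547. 567. 585.] y [-289. -288. -287.]
65 89 x [509. 555. 571. 578. 585.] y [-3
[... 1474 characters left out ...]
6. -286.]
45 34 x [512. 530. 550. 570. 586.] y [-297. -286. -285.]
55 47 x [516. 544. 570. 585. 587.] y [-297. -286. -285.]
65 116 x [516. 564. 570. 578. 587.] y [-299. -291. -286.]
75 67 x [507. 543. 558. 561. 564.] y [-298. -288. -286.]
85 76 x [507. 530. 550. 553. 558.] y [-299. -289. -286.]
95 61 x [504. 540. 544. 547. 550.] y [-299. -290. -286.]
105 66 x [493. 526. 537. 540. 544.] y [-299. -289. -286.]
115 66 x [489. 525. 530. 533. 537.] y [-299. -290. -286.]
125 68 x [477. 510. 523. 526. 531.] y [-299. -289. -286.]
135 87 x [468. 476. 515. 518. 522.] y [-300. -291. -286.]
145 80 x [472. 499. 509. 512. 517.] y [-300. -293. -287.]
155 49 x [489. 494. 496. 502. 508.] y [-300. -293. -287.]
```

View pics/crop2.png

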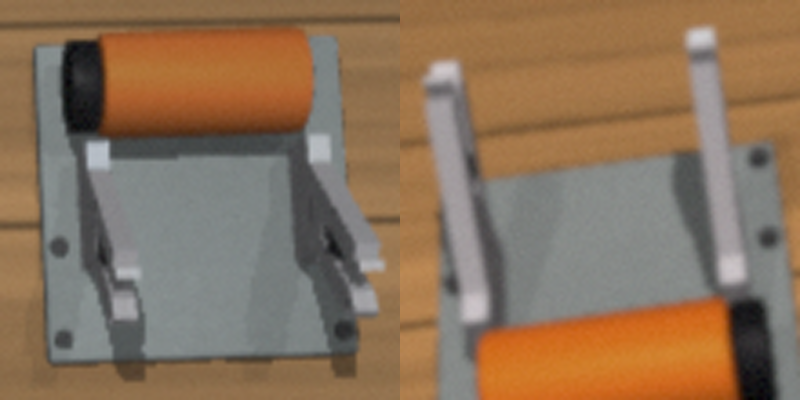

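The stand crop shows the cheeks leaning toward the robot, with slot mouths between the prong tips (left cheek crop px ~(125,287), right ~(370,280)). The edge lines give a centreline at about x=508 at z=110. I'll fit that per cheek, check IK, and grasp.

```bash
cat >> h.py <<'E'
def tool(yaw,lean=0,flip=False):
    return R.from_euler('ZY',[yaw,-lean],degrees=True)*R.from_euler('X',180,degrees=True)*R.from_euler('Z',180*flip,degrees=True)
def slots_R(yaw): return R.from_euler('ZY',[yaw,-35],degrees=True)
def st():
    s=ctrl.get_state(); return f"t={s['time']:.2f} p={np.round(s['position'],1)} F={np.round(s['ft_force'],1)} M={np.round(s['ft_torque'],2)} op={s['opening']:.3f} g={s['grasp_force']:.0f} q={np.round(s['qpos'],2)}"
E
python3 - <<'E'
from h import *
o=np.array([508,-225,110.])
for n in('top0','scene0'):
    s=dict(np.load(f'pics/{n}.npz'));W=cloud(s);H=cv2.cvtColor(s['pixels'],cv2.COLOR_BGR2HSV)
    for y0 in(-156,-294):
        Q=slots_R(0).inv().apply((W-o).reshape(-1,3)); 
        m=(abs(W[...,1]-y0)<16).ravel()&(H[...,1]<75).ravel()
        A=Q[m&(Q[:,2]>-30)&(Q[:,2]<38)]; x=A[:,0]
        print(n,y0,'edges',np.round([np.median(x[(x>23)&(x<30)]),x[(x<30)&(x>-35)].min()],1), 'hi',np.round(np.percentile(x[(x<32)&(x>-32)],[1,2,5,95,98,99]),1))
        E=Q[m&(Q[:,2]>41.5)&(Q[:,2]<50)&(abs(Q[:,0])<32)]
        print('  mouth z',np.round(np.median(E[:,2]),1),'hist',np.histogram(E[:,0],np.arange(-32,34,3))[0],'y',np.round(np.percentile(E[:,1]-225,[3,97]),1))
for f in(0,1):
    for p,r in(((492,232.5,100),tool(1.2,0,f)),((492,232.5,240),tool(1.2,0,f)),((508-60,-225,240),tool(.9,35,f)),((494,-225,131),tool(.9,35,f))):
        q=ctrl.solve_ik(np.array(p,float),r.as_rotvec()); print(f,p,None if q is None else np.round(q,2))
E
```

```text
top0 -156 edges [ 23.4 -29.4] hi [-29.1 -27.9 -23.4  21.9  22.4  22.6]
  mouth z 47.7 hist [ 0  0  0  0  4 11 11  1  0  0  0  0  0  4 11  6  0  0  0  0  0] y [-164.8 -151.3]
top0 -294 edges [ 23.5 -27.6] hi [-26.2 -25.1 -22.5  23.8  24.2  24.6]
  mouth z 46.6 hist [ 0  0  0  0  5  7 10  6  0  0  0  0  0  1  9 12  2  0  0  0  0] y [-302.6 -289.5]
scene0 -156 edges [ 23.9 -23.1] hi [-12.8 -10.2   8.5  23.7  24.4  24.9]
  mouth z 46.1 hist [ 0  0  0  0  6 13  3  0  0  0  0  0  0  3 14 13  1  0  0  0  0] y [-162.5 -149.1]
scene0 -294 edges [ 23.7 -26.5] hi [-19.3 -16.1 -12.1  24.6  25.5  25.8]
  mouth z 45.3 hist [ 0  0  0  0  3  9 10  1  0  0  0  0  0  1  5 17  5  1  0  0  0] y [-300.7 -286.8]
0 (492, 232.5, 100) [ 0.74  0.38 -0.37  0.   -0.82  0.85]
0 (492, 232.5, 240) [ 0.74  0.24 -0.18  0.   -1.15  0.85]
0 (448, -225, 240) [-0.25 -0.04 -0.53 -0.31 -0.51  2.07]
0 (494, -225, 131) [-0.26  0.19 -0.52 -0.55 -0.3   2.33]
1 (492, 232.5, 100) [ 0.74  0.38 -0.37  0.   -0.82 -2.29]
1 (492, 232.5, 240) [ 0.74  0.24 -0.18  0.   -1.15 -2.29]
1 (448, -225, 240) [-0.25 -0.04 -0.53 -0.31 -0.51 -1.08]
1 (494, -225, 131) [-0.26  0.19 -0.52 -0.55 -0.3  -0.81]
```

```bash
python3 - <<'E'
from h import *
T=tool(1.2).as_rotvec(); c=np.array([492,232.5,75.])
ctrl.move_pose(c+[0,0,110],T); print(st())
print(ctrl.move_linear(c+[0,0,25],vel=120,threshold=15)); print(st())
ctrl.close(100); print(st())
ctrl.move_linear(c+[0,0,120],vel=120); print(st())
s=snap('top','top1'); s2=snap('scene','scene1')
cv2.imwrite('pics/crop3.png',np.hstack([cv2.resize(s['pixels'][140:280,140:300],(400,350)),cv2.resize(s2['pixels'][80:260,340:520],(400,350))]))
E
```

```text
t=1.59 p=[492.1 233.2 185.2] F=[ 0.1 -0.7 -0.3] M=[-0.    0.01 -0.04] op=1.000 g=0 q=[ 0.74  0.29 -0.26  0.   -1.02  0.85]
False
t=2.45 p=[492.5 233.1 100.7] F=[-0.8 -0.3 -0.4] M=[ 0.   -0.03  0.06] op=1.000 g=0 q=[ 0.74  0.38 -0.36  0.   -0.82  0.85]
t=3.04 p=[492.8 233.2 100.9] F=[-0.9  1.5  4.3] M=[0.43 0.08 0.  ] op=0.263 g=99 q=[ 0.74  0.38 -0.36  0.   -0.82  0.85]
t=3.98 p=[490.9 231.8 193.4] F=[-0.8  0.2 -5.5] M=[-0.01  0.04  0.  ] op=0.261 g=99 q=[ 0.74  0.28 -0.25 -0.   -1.05  0.85]
```

View pics/crop3.png

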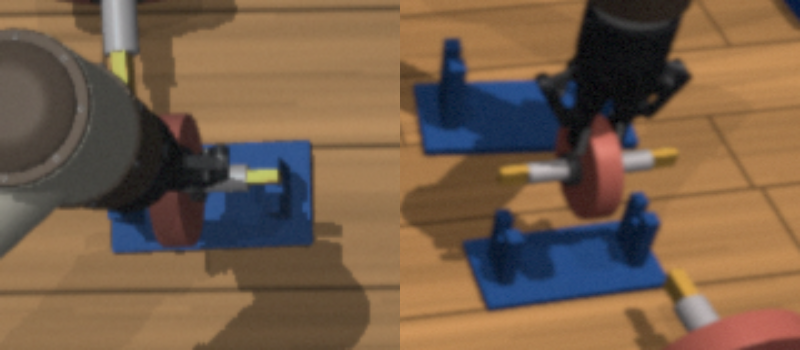

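Lifted cleanly: the crop shows the wheel hanging straight, with tongue tips at about (512,172) and (668,157) in the right half. Now I'll move above the slot mouths, lean, and look.

```bash
cat >> h.py <<'E'
YAW=0.8; O=np.array([507.2,-226,110.]); 
def T(): return tool(YAW,35).as_rotvec()
def tcp(zs,xs=0,ys=0,r=25): return O+slots_R(YAW).apply([xs,ys,zs+r])
def ins(p): return slots_R(YAW).inv().apply(np.asarray(p)-O)   # world -> slots coords
E
python3 - <<'E'
from h import *
up=tcp(85)+[0,0,75]
ctrl.move_linear(ctrl.get_state()['position']+[0,0,60],vel=150)
ctrl.move_pose(up,T()); print(st(), up.round(1))
ctrl.move_linear(tcp(85),vel=100); ctrl.sleep(.2); print(st(), tcp(85).round(1), R.from_rotvec(ctrl.get_state()['tool_rot']).as_matrix().round(4).tolist(), tool(YAW,35).as_matrix().round(4).tolist())
s=snap('top','top2'); s2=snap('scene','scene2')
cv2.imwrite('pics/crop4.png',np.hstack([cv2.resize(s['pixels'][115:245,355:485],(400,400),interpolation=cv2.INTER_CUBIC),cv2.resize(s2['pixels'][130:270,130:270],(400,400),interpolation=cv2.INTER_CUBIC)]))
for n,s in(('top',s),('scene',s2)):
    W=cloud(s);H=cv2.cvtColor(s['pixels'],cv2.COLOR_BGR2HSV).astype(int);h,S=H[...,0],H[...,1]
    m=(h>18)&(h<34)&(S>100)&(W[...,2]>120)&(W[...,1]<-100)&(W[...,1]>-350)
    k,l,a,_=cv2.connectedComponentsWithStats(m.astype(np.uint8))
    for i in range(1,k):
        if a[i,4]>5:
            q=ins(W[l==i]); print(n,a[i].tolist(),np.round(np.percentile(q,[5,50,95],axis=0),1).tolist())
E
```

```text
t=6.32 p=[ 444.4 -226.4  274.8] F=[ 0.7  0.7 -5.7] M=[-0.04  2.26  0.01] op=0.262 g=99 q=[-0.25 -0.09 -0.49 -0.27 -0.59  2.02] [ 444.1 -226.9  275.1]
t=7.42 p=[ 444.4 -226.9  200.9] F=[ 0.6  0.3 -6.1] M=[-0.04  2.21 -0.03] op=0.264 g=99 q=[-0.27  0.01 -0.57 -0.4  -0.43  2.17] [ 444.1 -226.9  200.1] [[0.8183, 0.0142, 0.5747], [0.0119, -0.9999, 0.0077], [0.5747, 0.0005, -0.8183]] [[0.8191, 0.014, 0.5735], [0.0114, -0.9999, 0.008], [0.5736, 0.0, -0.8192]]
top [468, 218, 13, 9, 95] [[-0.8, -83.1, 80.3], [5.6, -73.3, 94.2], [7.7, -62.2, 98.4]]
top [395, 221, 14, 9, 103] [[-0.8, 59.3, 79.8], [5.2, 70.9, 93.7], [7.6, 82.6, 97.5]]
scene [225, 165, 13, 12, 127] [[3.1, 61.9, 77.0], [5.8, 72.4, 86.1], [8.6, 83.3, 95.2]]
scene [149, 175, 14, 11, 109] [[3.3, -80.9, 77.7], [6.1, -71.6, 86.0], [8.8, -61.1, 94.1]]
```

View pics/crop4.png

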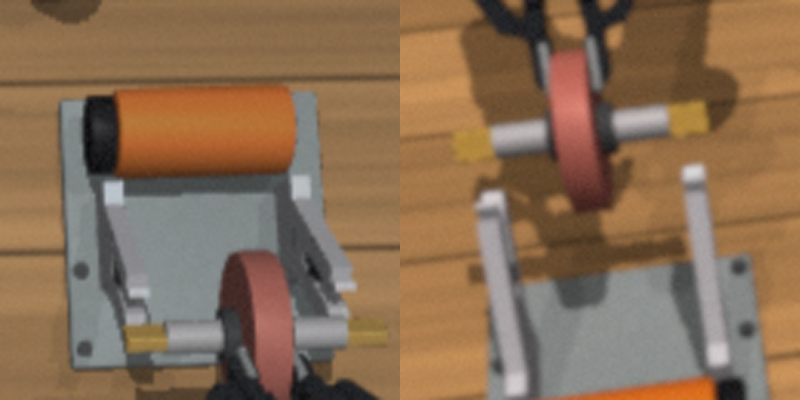

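The tongues are square to the slots and line up with them: y within 1 mm, x about +0.8 mm off. I'll correct that and insert gently.

```bash
cat >> h.py <<'E'
def fs():
    s=ctrl.get_state(); return slots_R(YAW).inv().apply(s['ft_force'])
def rep(m=''):
    s=ctrl.get_state(); print(m,f"t={s['time']:.2f} tip",np.round(ins(s['position'])-[0,0,25],2),'Fs',np.round(fs(),1),'M',np.round(s['ft_torque'],2),'op',round(s['opening'],3))
E
python3 - <<'E'
from h import *
s=dict(np.load('pics/scene2.npz'));W=cloud(s);H=cv2.cvtColor(s['pixels'],cv2.COLOR_BGR2HSV).astype(int)
m=(H[...,0]>18)&(H[...,0]<34)&(H[...,1]>100)&(W[...,2]>120)&(W[...,1]<-100)&(W[...,1]>-350)
for sg in(1,-1):
    q=ins(W[m]);q=q[(q[:,1]*sg>62)]; print(sg,'x mean',q[:,0].mean().round(2),'pitch',np.degrees(np.arctan(np.polyfit(q[:,2],q[:,0],1)[0])).round(1))
for z,v,th in((85,30,None),(50,40,8),(34,25,8)):
    r=ctrl.move_linear(tcp(z,-0.8,-0.4),vel=v,threshold=th); ctrl.sleep(.1); rep((z,r))
    if r: break
E
```

```text
1 x mean 5.61 pitch 0.6
-1 x mean 5.96 pitch 3.6
(85, False) t=7.87 tip [-0.79 -0.45 85.04] Fs [-3.2  0.5 -5.1] M [-0.02  2.22 -0.  ] op 0.263
(50, False) t=8.99 tip [-0.6  -0.47 50.27] Fs [-3.6 -0.2 -4.5] M [-0.02  2.24 -0.  ] op 0.261
(34, False) t=9.88 tip [-0.99 -0.34 34.04] Fs [-4.3 -0.8 -5.4] M [-0.07  2.51  0.04] op 0.262
```

```bash
python3 - <<'E'
from h import *
for z,v,th in((24,20,8),(14,20,6),(-16,8,6)):
    r=ctrl.move_linear(tcp(z,-1.2,-0.4),vel=v,threshold=th); rep((z,r))
    if r: break
E
```

```text
(24, False) t=10.53 tip [-1.1  -0.46 23.88] Fs [-3.  -0.6 -4.5] M [-0.01  2.38 -0.01] op 0.264
(14, False) t=11.18 tip [-1.11 -0.46 13.91] Fs [-3.4  0.1 -3.7] M [-0.09  2.29  0.02] op 0.262
(-16, True) t=12.63 tip [-2.04 -0.32  6.55] Fs [0.1 0.  2.2] M [-0.14  0.97 -0.07] op 0.264
```

Contact at z≈6.5, which is in the expected range. Next I check the steady state and push in small steps to about 20 N.

```bash
python3 - <<'E'
from h import *
ctrl.sleep(.2); rep('steady')
b=np.array([-3.2,0,-4.7])
z=ins(ctrl.get_state()['position'])[2]-25
for k in range(14):
    z-=0.6; ctrl.move_linear(tcp(z,-1.0,-0.4),vel=8); ctrl.sleep(.1); rep(round(z,2))
    if fs()[2]-b[2]>19: break
print((fs()-b).round(1))
E
```

```text
steady t=12.83 tip [-3.55  0.03  6.31] Fs [ 0.1 -1.3  3.5] M [-0.35  0.69 -0.24] op 0.265
5.71 t=13.69 tip [-3.37  0.1   5.77] Fs [-1.8 -0.2  8.8] M [-0.59  1.89 -0.29] op 0.267
5.11 t=14.04 tip [-3.41  0.1   5.37] Fs [-3.  -0.1 10.3] M [-0.57  2.04 -0.27] op 0.262
4.51 t=14.39 tip [-3.39  0.09  4.99] Fs [-3.  -0.8 12.8] M [-0.48  2.08 -0.19] op 0.26
3.91 t=14.74 tip [-3.36  0.1   4.62] Fs [-3.5 -0.5 14.1] M [-0.4   2.04 -0.19] op 0.266
3.31 t=15.09 tip [-3.37  0.11  4.22] Fs [-3.6 -0.3 15.8] M [-0.33  2.08 -0.1 ] op 0.264
[-0.4 -0.3 20.5]
```

```bash
python3 - <<'E'
from h import *
print(ctrl.get_state()['tool_rot'],T())
ctrl.sleep(.8); rep('held')
s=snap('top','top3'); s2=snap('scene','scene3')
cv2.imwrite('pics/crop5.png',np.hstack([cv2.resize(s['pixels'][115:245,355:485],(400,400),interpolation=cv2.INTER_CUBIC),cv2.resize(s2['pixels'][150:290,130:270],(400,400),interpolation=cv2.INTER_CUBIC)]))
for n,s in(('top',s),('scene',s2)):
    W=cloud(s);H=cv2.cvtColor(s['pixels'],cv2.COLOR_BGR2HSV).astype(int);h,S=H[...,0],H[...,1]
    m=(h>18)&(h<34)&(S>100)&(W[...,2]>60)&(W[...,1]<-100)&(W[...,1]>-350)
    k,l,a,_=cv2.connectedComponentsWithStats(m.astype(np.uint8))
    for i in range(1,k):
        if a[i,4]>4:
            q=ins(W[l==i]); print(n,a[i].tolist(),np.round(np.percentile(q,[5,50,95],axis=0),1).tolist())
E
```

```text
[-2.99228456 -0.02077738 -0.92428582] [-2.99211955 -0.02088927 -0.94341167]
held t=15.89 tip [-3.38  0.09  4.23] Fs [-3.4  0.1 16.8] M [-0.31  2.18 -0.09] op 0.268
top [457, 204, 3, 6, 12] [[-6.5, -64.2, 11.2], [-1.4, -62.2, 14.4], [2.3, -59.6, 16.0]]
scene [240, 205, 2, 6, 11] [[1.6, 80.0, 5.1], [2.6, 81.4, 10.2], [4.2, 82.7, 14.8]]
```

View pics/crop5.png

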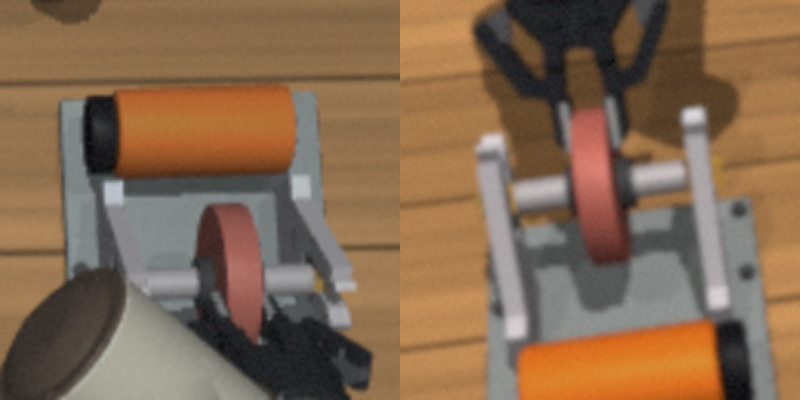

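Both tongues are inside their slots (brass just outside the cheeks at crop px (320,285) and (715,172)). The push was even, about 20 N, with stiffness near 6 N/mm, and held for more than 0.8 s. I'll relax the push, release and withdraw along the slot.

```bash
python3 - <<'E'
from h import *
p=ins(ctrl.get_state()['position'])-[0,0,25]
ctrl.move_linear(tcp(p[2]+1.3,-1.5,0),vel=8); ctrl.sleep(.1); rep('relaxed')
ctrl.ungrasp(); ctrl.sleep(.2); rep('open')
p=ins(ctrl.get_state()['position'])-[0,0,25]
print(ctrl.move_linear(tcp(p[2]+30,p[0],0),vel=40,threshold=10)); rep()
ctrl.move_linear(tcp(130,0,0),vel=120); rep('up')
ctrl.move_pose(np.array([380,0,330.]),tool(0).as_rotvec()); rep('away')
s=snap('top','top4'); s2=snap('scene','scene4')
cv2.imwrite('pics/crop6.png',np.hstack([cv2.resize(s['pixels'][125:245,360:480],(400,400),interpolation=cv2.INTER_CUBIC),cv2.resize(s2['pixels'][150:290,130:270],(400,400),interpolation=cv2.INTER_CUBIC)]))
for n,s in(('top',s),('scene',s2)):
    W=cloud(s);H=cv2.cvtColor(s['pixels'],cv2.COLOR_BGR2HSV).astype(int);h,S=H[...,0],H[...,1]
    q=ins(W); rr=np.hypot(q[...,0],q[...,2]-6)
    # shaft surface on each side: height along z_s
    for sg in(1,-1):
        m=(q[...,1]*sg>26)&(q[...,1]*sg<55)&(rr<18)&(S<80)
        a=q[m]; c,_,_,_=np.linalg.lstsq(np.c_[2*a[:,0],2*a[:,2],np.ones(len(a))],a[:,0]**2+a[:,2]**2,rcond=None) if len(a)>5 else ([np.nan]*3,0,0,0)
        print(n,sg,len(a),'axis x,z',np.round(c[:2],1),'max z',np.round(np.percentile(a[:,2],95),1),'max x',np.round(np.percentile(a[:,0],95),1))
E
```

```text
relaxed t=16.53 tip [-3.42  0.12  5.71] Fs [-2.7 -2.6  7.1] M [-0.74  1.87 -0.47] op 0.264
open t=17.37 tip [-1.5   0.02  5.54] Fs [-0.1  0.4 -0.8] M [-0.03  1.17  0.01] op 1.006
False
 t=18.27 tip [-1.56  0.04 35.48] Fs [ 0.7 -0.1  0.2] M [-0.02  1.12  0.01] op 1.0
up t=19.20 tip [ -0.44   0.13 129.52] Fs [-0.4 -0.1  0.1] M [-0.02  1.14  0.04] op 1.001
away t=20.18 tip [ 23.74 227.75 225.58] Fs [-1.2 -0.4  0.2] M [-0.02  0.   -0.02] op 0.998Traceback (most recent call last):
  File "<stdin>", line 13, in <module>
  File "h.py", line 20, in ins
    def ins(p): return slots_R(YAW).inv().apply(np.asarray(p)-O)   # world -> slots coords
                       ~~~~~~~~~~~~~~~~~~~~~~~~^^^^^^^^^^^^^^^^^
  File "scipy/spatial/transform/_rotation.pyx", line 2580, in scipy.spatial.transform._rotation.Rotation.apply
ValueError: Expected input of shape (3,) or (P, 3), got (400, 640, 3).
```

View pics/crop6.png

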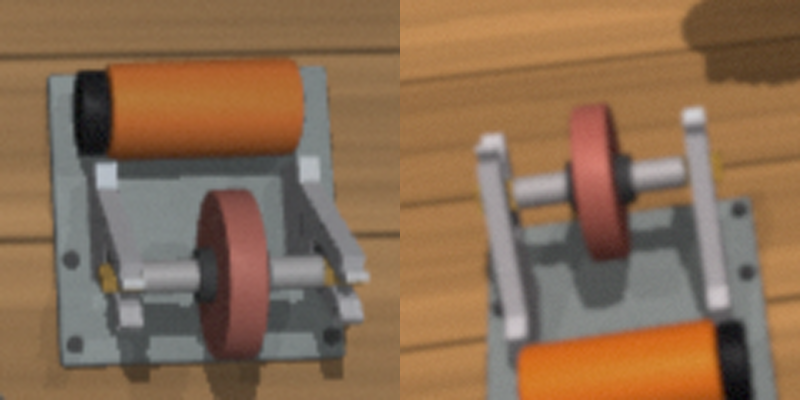

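The wheel sits in both slots with the axle level in both views. I'll do a quick numeric check that both ends are even.

```bash
python3 - <<'E'
from h import *
for n in('top4','scene4'):
    s=dict(np.load(f'pics/{n}.npz'));W=cloud(s);S=cv2.cvtColor(s['pixels'],cv2.COLOR_BGR2HSV)[...,1].astype(int).ravel()
    q=ins(W.reshape(-1,3)); m0=np.hypot(q[:,0],q[:,2]-6)<18
    for lo,hi in((26,41),(41,56)):
      for sg in(1,-1):
        a=q[m0&(q[:,1]*sg>lo)&(q[:,1]*sg<hi)&(S<80)]
        f=lambda c: np.hypot(a[:,0]-c[0],a[:,2]-c[1])-11
        from scipy.optimize import least_squares
        r=least_squares(f,[0,6],loss='soft_l1'); print(n,lo,sg,len(a),'axis x,z',r.x.round(2))
E
```

```text
top4 26 1 68 axis x,z [-3.23  8.09]
top4 26 -1 70 axis x,z [-3.1   8.02]
top4 41 1 68 axis x,z [-3.45  7.89]
top4 41 -1 72 axis x,z [-3.33  7.87]
scene4 26 1 82 axis x,z [-3.85  6.95]
scene4 26 -1 85 axis x,z [-3.63  6.83]
scene4 41 1 85 axis x,z [-3.71  7.1 ]
scene4 41 -1 84 axis x,z [-3.64  6.87]
```

```bash
python3 -c "
from plant import ctrl
print(ctrl.job_done())"
```

```text
the job is handed in; nothing more can be done
None
```

The wheel is seated in both slots of the truing stand and the job is handed in: it met the shoes at z ≈ 6.5 mm, was pushed at about 20 N for over 0.8 s and released, and both axle ends then measured level within about 0.2 mm, with the arm clear at about 20 s.

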